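# Change over the sample boxes

## Robot

A 6-joint arm with a two-finger parallel gripper is mounted at the origin on the work surface. World frame = base frame: x ahead of the robot, y to its left, z up, the work surface at z = 0. Lengths are in m, angles in rad, forces in N, time in s.
With the tool pointing down it reaches from about 0.3 to 0.875 m from the base axis. Payload 6.4 kg.
Tool frame: the origin (TCP) lies midway between the tips of the shut fingers; the grasp point (between the pads) lies 19 mm behind it (ctrl.tcp_to_grasp is the distance from the TCP to the grasp point, in m); z points along the fingers, y is the direction in which the jaws open and shut (so a half turn about z gives the same grasp; the last joint's range is limited). The gripper opens to 85 mm and grips with 20 to 120 N. Pads are 22 mm wide; open, the fingers measure 114 mm over their backs; the gripper's body (76 mm by 85 mm) begins 54 mm behind the grasp point. The pads swing forward as they close: fully open they stand 13 mm farther back than shut.
Start: joints at [-1.454, 0.181, 1.607, -0, 1.354, -0.206], TCP at [0.182, -0.545, 0.192] pointing down, gripper open.
Joint ranges: [-2.99, 2.99], [-0.89, 2.07], [0.3, 2.58], [-1.14, 4.28], [0, 2.63], [-3.12, 3.12]. Speed limits (rad/s): [2.57, 2.57, 3.01, 3.14, 3.14, 3.14].

## Interface

Orientations are given as a unit quaternion [w, x, y, z].
In Python, from bench import monitor, imaging, order, spotter, ctrl gives the robot as it stands.
- The arm moves only by the shell command python3 -m pendant 'ROWS'. ROWS is JSON, a list that holds one entry, the list of rows, each a list of 5 numbers: the shift along the world's x, y, z in mm, then the turn about the world's z in degrees, then the finger opening in mm, from 0 to 85.4. A call has 1 to 8 rows; each row shifts and turns the commanded pose from where the row before left it; what a row does not reach is not made up. A row lasts 1/8 s, in which the tool goes at most 62.5 mm and 10.7 degrees, less where a joint would pass 70% of its speed; a pose out of reach is approached as far as the arm can. A call with a gripper value outside its range is refused whole. The fingers move at their own pace and stop on an object; the grip force is fixed at half the most. Time passes only in rows, so rows that do not move let the fingers close. It gives the time, the measured TCP pose, the force and the opening at its end, in the units of the state.
- monitor.get_obs(): the state, without advancing time (a new reading comes with each control period).
- imaging.camera(name): name is "scene" or "top"; returns a dict with "img" (384x512x3 uint8, red, green, blue), "vfov" (degrees; the focal length in pixels is half the picture's height over the tangent of half this angle, whatever the lens; pixels are square), "cx", "cy" (the principal point, pixels), "distortion" ([k1, k2, p1, p2, k3] as OpenCV has them; the pictures are not rectified), "origin" and "orientation" of the camera in the world. Camera axes: x right, y down, z forward; pixel columns grow to the right and rows downward; lengths in m; the calibration is good to about 2 mm. A picture is of the moment at which its call begins. There is no depth.
- order.hand_in(): hands the job in, once; it reports no verdict.
Trained networks look in the newest picture that a camera, given by its name, has taken for a name from the list of things; names that differ only in an ending like _2 or _b are one class to them, and where a whole thing is asked for, a point or a joint stands for the part that bears it (a point fixed in the world has none). Each returns a list of dicts, best first, with "confidence" (0 to 1); they miss things now and then, are a little off and sometimes report something else, mostly with a low value. They report only what shows in the picture. A call takes as long as a camera call.
- spotter.recognise(camera, thing): "at" ([x, y, z] in m, in the coordinates of the camera as it stood for that picture, good to about 4 mm: the middle of the surface that is visible of it).
- spotter.tip_of(camera, thing): "at" ([x, y, z] in m, in the coordinates of the camera as it stood for that picture, good to about 4 mm: a listed point, or the origin of a listed thing).
The state is a dict: "time_s": time; "q": joint angles; "dq": joint speeds; "joint_efforts": joint torques, N m; "eef_pos": TCP position; "eef_rot": TCP orientation; "wrist_force": force on the tool from outside, world axes, zero at the start; "torque": the same for the moment, N m; "opening": opening from 0.0 (shut) to 1.0 (fully open).
Only numpy, scipy, OpenCV 4.12 (cv2) and the standard library are available. Lean on these libraries where they do the work, as an engineer would, in place of code of your own. Each camera call takes 0.05 s, during which the arm holds its last target. There are 200 camera calls.

## Task

Change over the two sample boxes so that only one stands open at a time: first push the white box's lid, which stands open, forward over its balance point so that it drops fully shut, then flip the blue box's lid up and over until it leans back on its stop and stays open by itself. Only push the lids, lightly, with the fingertips or the outside of the fingers: do not pinch or hold anything, and leave the bottles, vials and other ware where they stand.

Things in the scene. Friction and masses are not known exactly. Their poses are not given: they have to be found in the camera images.
- blue_box: white plastic sample box with a blue hinged lid: 80 mm deep (own x), 130 mm wide (y), walls 80 mm high, fixed to the bench. Origin: centre of its underside. Its own -x is its front (roughly towards the robot), z up. The lid (a 5 mm plate, 136 mm wide with 12 mm rims down its sides, about 120 g, varies) hinges along y on the far rim, 40 mm behind the origin (own +x) and 80 mm up.
- white_box: white plastic sample box with a white hinged lid: 80 mm deep (own x), 130 mm wide (y), walls 80 mm high, fixed to the bench. Origin: centre of its underside. Its own -x is its front (roughly towards the robot), z up. The lid (a 5 mm plate, 136 mm wide with 12 mm rims down its sides, about 120 g, varies) hinges along y on the far rim, 40 mm behind the origin (own +x) and 80 mm up.
- blue_lid (a joint): angle of the blue lid, rad: 0 = shut flat on the box, 1.57 = upright, 1.95 = its open stop, leaning back past upright. Free hinge without spring or catch: left below about 1.5 it falls shut, above about 1.65 it falls back on its stop and stays. Starts shut.
- white_lid (a joint): angle of the white lid, rad: 0 = shut flat on the box, 1.57 = upright, 1.95 = its open stop, leaning back past upright. Free hinge without spring or catch: left below about 1.5 it falls shut, above about 1.65 it falls back on its stop and stays. Starts open, on its stop.
- blue_tab (a point): middle of the free edge of the blue lid's lip, on the lid's underside, 102 mm from the hinge axis, turning with the lid (80 mm above the bench when shut, about 175 mm when open). The lip is the lid's plate running on 22 mm beyond the box front, 70 mm wide, 5 mm thick, with free space beneath when shut.
- white_tab (a point): middle of the free edge of the white lid's lip, on the lid's underside, 102 mm from the hinge axis, turning with the lid (80 mm above the bench when shut, about 175 mm when open). The lip is the lid's plate running on 22 mm beyond the box front, 70 mm wide, 5 mm thick, with free space beneath when shut.
- vial: small glass vial with a green cap, 28 mm across, 55 mm high, between the two boxes, loose; origin at the centre of its underside
- small_vial: small glass vial with an orange cap, 26 mm across, 50 mm high, nearer the robot, between the boxes' fronts, loose; origin at the centre of its underside
- amber_bottle: amber bottle with a blue cap, 72 mm across, 150 mm high, to the left, loose; origin at the centre of its underside
- brown_bottle: amber bottle with a black cap, 60 mm across, 130 mm high, to the right, loose; origin at the centre of its underside
- reagent_jar: white jar with a blue cap, 76 mm across, 110 mm high, at the back, loose; origin at the centre of its underside
- flask: conical glass flask, 80 mm across the foot, 108 mm high, at the back, loose; origin at the centre of its underside
- mug: white mug, 80 mm across, 85 mm high, to the right, loose; origin at the centre of its underside

How it is judged:
By the outcome, as a careful person would: the job done as asked, in the order asked, and still so for the second after the job is handed in, with the robot touching nothing.
It also fails if it takes over 58 s, if anything falls off the work surface, if the arm or the gripper's body presses on something with over 40 N, if the wrist force passes 120 N, or if a joint passes its speed limit or range.

## Working session

There is one attempt and no reset: what is moved stays moved. The work goes in short steps, Python scripts to look and compute and a shell command to move; the robot and the scene stay as the last step left them, time stands still between calls to the robot, and variables do not carry over. Pictures are saved under pics/ and viewed, about 8 in all and at most 12, crops included, and the job is handed in when it is done.

```bash
mkdir -p pics; cat > h.py <<'E'
import numpy as np, cv2
from scipy.spatial.transform import Rotation as R
from bench import monitor, imaging, order, spotter, ctrl
def cam(n,save=None):
    c=imaging.camera(n)
    if save: cv2.imwrite('pics/'+save,c['img'][:,:,::-1])
    return c
def w(c,p):
    q=np.array(c['orientation']);
    r=R.from_matrix(q) if q.shape==(3,3) else R.from_quat(q[[1,2,3,0]])
    return r.apply(p)+np.array(c['origin'])
def loc(c,n,t,f='tip_of'):
    return [(np.round(w(c,d['at'])*1000).astype(int).tolist(),round(d['confidence'],2)) for d in getattr(spotter,f)(n,t)[:3]]
E
python3 - <<'E'
from h import *
for n in('scene','top'):
    c=cam(n,n+'1.png'); print(n,c['origin'],c['vfov'])
    for t in 'blue_box white_box blue_tab white_tab vial small_vial amber_bottle brown_bottle reagent_jar flask mug'.split(): print(t,loc(c,n,t))
o=monitor.get_obs();print(o['time_s'],o['eef_pos'],o['eef_rot'],o['opening'],o['wrist_force'])
a=cv2.imread('pics/scene1.png');b=cv2.imread('pics/top1.png')
E
```

```text
scene [0.96499205 0.57626391 1.18616407] 44.79651868324932
blue_box [([420, -9, -1], 0.61), ([596, 184, 2], 0.59)]
white_box [([570, -144, -2], 0.68)]
blue_tab [([536, 174, 83], 0.62)]
white_tab [([651, -126, 176], 0.79)]
vial [([537, 16, 0], 0.71)]
small_vial [([781, -144, 1], 0.43), ([425, -6, 0], 0.4)]
amber_bottle [([558, 390, 0], 0.97)]
brown_bottle [([597, -381, 1], 0.83)]
reagent_jar [([775, 140, -1], 0.62)]
flask []
mug [([455, -451, 2], 0.83), ([779, -145, 2], 0.4)]
top [ 0.39598488 -0.0470913   1.34200946] 55.67028355995516
blue_box [([594, 181, -1], 0.93), ([772, 141, 1], 0.45)]
white_box [([567, -146, 3], 0.64), ([596, 182, 0], 0.22)]
blue_tab [([528, 174, 79], 0.86), ([770, 143, 2], 0.41)]
white_tab [([642, -133, 173], 0.55)]
vial [([529, 10, 0], 0.36), ([594, -380, 3], 0.27)]
small_vial [([421, -7, 1], 0.61), ([569, -144, -2], 0.31)]
amber_bottle [([547, 390, 0], 0.6)]
brown_bottle [([592, -382, 3], 0.61)]
reagent_jar [([770, 140, 1], 0.81)]
flask [([773, -145, -1], 0.62)]
mug [([449, -458, 2], 0.92)]
1.2 [ 0.18240725 -0.54531181  0.1922722 ] [-2.56684082e-05  9.87008634e-01  1.60667221e-01  5.32832441e-06] 0.9968458145281287 [ 0.41806538 -0.53381358  0.122148  ]
```

View pics/scene1.png

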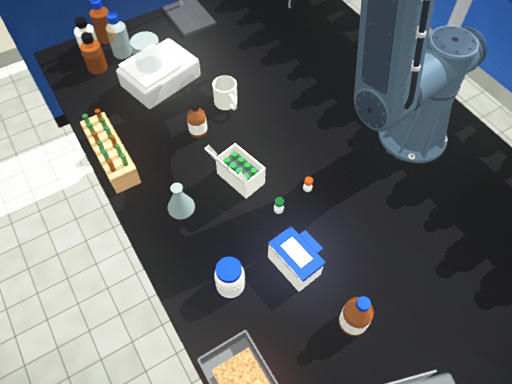

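View pics/top1.png

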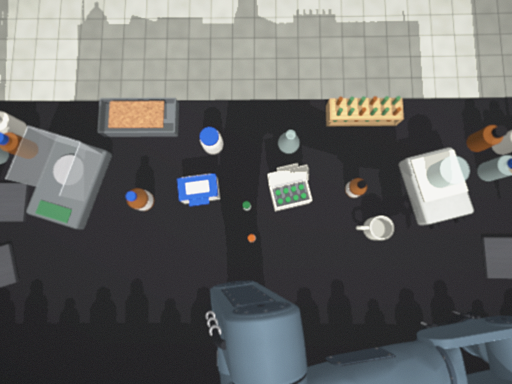

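The boxes are at about (568,-145) mm (white) and (595,182) mm (blue), both yawed about +8°. In the scene view the white lid stands open around px (225,160), and the blue lid is shut around (297,250) with its lip towards the robot. The flask stands behind the white box and the jar behind the blue one. I'll go high and round to a point behind the white lid.

```bash
python3 -m pendant '[[[0,0,50,0,0],[44,36,0,-3,0],[44,36,0,-3,0],[44,36,0,-3,0],[44,36,0,0,0],[44,36,0,0,0],[44,36,0,0,0],[44,36,0,0,0]]]'
```

```text
time_s: 2.2
eef_pos: [0.4918, -0.292, 0.2425]
eef_rot: [0.0, 0.997, 0.083, 0.0]
wrist_force: [-0.4, -0.1, 0.2]
opening: -0.005
```

```bash
python3 -m pendant '[[[44,33,0,0,0],[44,33,0,0,0],[44,33,0,0,0],[44,33,0,0,0],[29,33,0,0,0],[0,0,0,0,0],[0,0,0,0,0]]]'; python3 - <<'E'
from h import *
for n in('scene','top'):
    c=cam(n,n+'2.png')
    for t in 'blue_box white_box blue_tab white_tab'.split(): print(t,loc(c,n,t))
a=cv2.imread('pics/scene2.png')[80:280,130:390]; cv2.imwrite('pics/s2.png',cv2.resize(a,None,fx=3,fy=3,interpolation=2))
E
```

```text
time_s: 3.08
eef_pos: [0.695, -0.1286, 0.2419]
eef_rot: [0.0, 0.997, 0.083, -0.0]
wrist_force: [-0.7, -0.3, 0.6]
opening: -0.004
blue_box [([772, 138, 1], 0.74), ([598, 184, 3], 0.63), ([599, -383, 2], 0.19)]
white_box [([575, -145, -1], 0.93)]
blue_tab [([553, 392, 3], 0.69), ([535, 173, 81], 0.68), ([458, -451, 0], 0.56)]
white_tab [([647, -126, 174], 0.63)]
blue_box [([595, 182, -4], 0.61)]
white_box [([568, -143, 0], 0.56)]
blue_tab [([530, 170, 77], 0.93)]
white_tab []
```

View pics/s2.png

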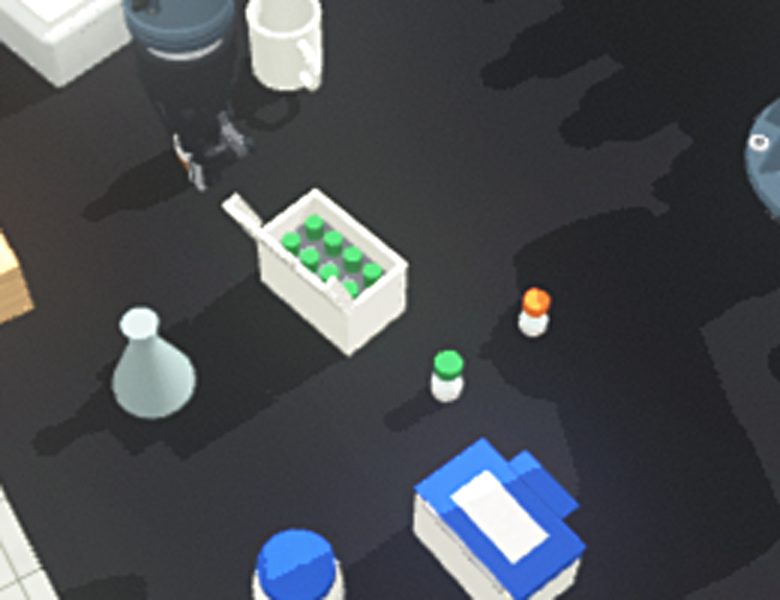

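The picture shows the gripper behind the white lid (lid edge around px (240,215) in the crop), and the space down to the flask at (150,370) is clear. I'll descend, then push forward slowly.

```bash
python3 -m pendant '[[[0,0,-40,0,0],[0,0,-40,0,0],[0,0,-17,0,0],[-10,-2,0,0,0],[-10,-2,0,0,0],[-5,-1,0,0,0],[-5,-1,0,0,0],[0,0,0,0,0]]]'; python3 -m pendant '[[[-5,-1,0,0,0],[-5,-1,0,0,0],[-5,-1,0,0,0],[-5,-1,0,0,0]]]'
```

```text
time_s: 4.58
eef_pos: [0.6654, -0.1345, 0.146]
eef_rot: [0.0, 0.997, 0.083, 0.0]
wrist_force: [0.3, -0.3, 0.1]
opening: 0.001
time_s: 5.08
eef_pos: [0.645, -0.1384, 0.1452]
eef_rot: [-0.0, 0.997, 0.083, -0.0]
wrist_force: [-0.7, -0.3, -0.4]
opening: 0.003
```

```bash
python3 -m pendant '[[[-5,-1,0,0,0],[-5,-1,0,0,0],[-5,-1,0,0,0],[-3,0,0,0,0],[-2,0,0,0,0]]]';  python3 - <<'E'
from h import *
for n in('scene','top'):
    c=cam(n,n+'3.png')
    for t in ['white_tab']: print(t,loc(c,n,t))
a=cv2.imread('pics/scene3.png')[90:220,160:330]; cv2.imwrite('pics/s3.png',cv2.resize(a,None,fx=4,fy=4,interpolation=2))
E
```

```text
time_s: 5.7
eef_pos: [0.6253, -0.1413, 0.1453]
eef_rot: [-0.0, 0.997, 0.083, 0.0]
wrist_force: [0.1, -0.3, 0.4]
opening: 0.002
white_tab [([650, -124, 176], 0.76)]
white_tab [([642, -129, 174], 0.81)]
```

View pics/s3.png

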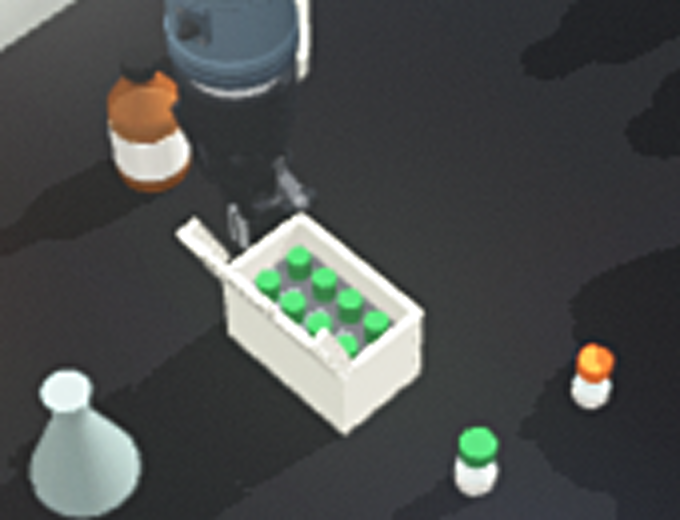

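The lid still stands at its stop, and the gripper appears at px (260,200) in the crop, beyond the lid. I'll overlay projected model points to find the mismatch.

```bash
cat >> h.py <<'E'
def proj(c,P):
    q=np.array(c['orientation']); r=R.from_matrix(q) if q.shape==(3,3) else R.from_quat(q[[1,2,3,0]])
    M=r.inv(); h,wd=c['img'].shape[:2]; f=h/2/np.tan(np.radians(c['vfov'])/2)
    K=np.array([[f,0,c['cx']],[0,f,c['cy']],[0,0,1]])
    return cv2.projectPoints(np.array(P,float),M.as_rotvec(),-M.apply(c['origin']),K,np.array(c['distortion']))[0][:,0]
def lid(o,yaw,th):
    c,s=np.cos(yaw),np.sin(yaw)
    pts=[[-40,-65,80],[-40,65,80],[40,65,80],[40,-65,80],[-40,-65,80]]+[[40-r*np.cos(th),y,80+r*np.sin(th)] for r,y in((0,-68),(80,-68),(80,-35),(102,-35),(102,35),(80,35),(80,68),(0,68))]
    return [[(o[0]+c*x-s*y)/1000,(o[1]+s*x+c*y)/1000,z/1000] for x,y,z in pts]
E
python3 - <<'E'
from h import *
out=[]
for n in('scene','top'):
    c=cam(n); s=4; im=cv2.resize(c['img'][:,:,::-1],None,fx=s,fy=s,interpolation=2)
    p=proj(c,lid((569,-145),.14,1.95))*s
    cv2.polylines(im,[p.astype(int)],False,(0,0,255),1)
    t=proj(c,[monitor.get_obs()['eef_pos']])[0]*s
    cv2.circle(im,tuple(int(v) for v in t),6,(255,0,255),2)
    m=p.mean(0).astype(int); out.append(im[max(m[1]-250,0):m[1]+250,m[0]-200:m[0]+200])
cv2.imwrite('pics/ov3.png',np.hstack(out))
E
```

```text
(no output)
```

View pics/ov3.png

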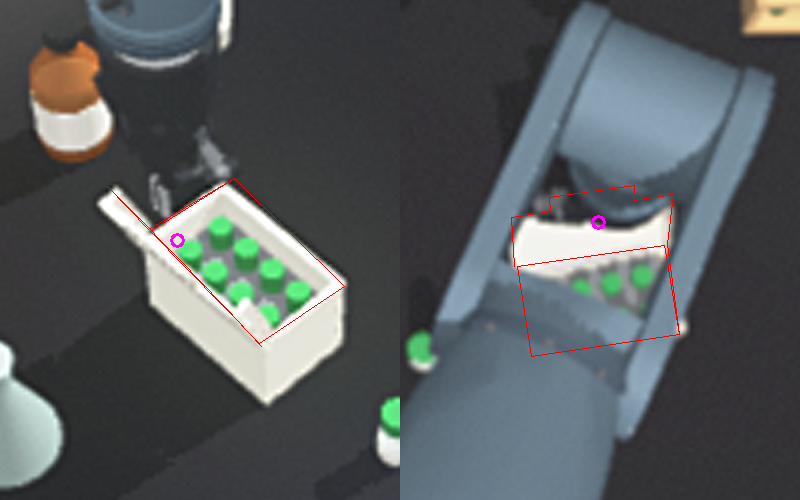

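```bash
python3 - <<'E'
from h import *
out=[]
o=monitor.get_obs(); print(o['eef_pos'],o['opening'],ctrl.tcp_to_grasp,[a for a in dir(ctrl) if a[0]!='_'])
r=R.from_quat(np.array(o['eef_rot'])[[1,2,3,0]]).as_matrix(); e=np.array(o['eef_pos'])
cur={n:cam(n) for n in('scene','top')}
for n,src,p in(('scene','pics/scene2.png',np.array([.695,-.1286,.2419])),('scene',None,e),('top',None,e)):
    c=cur[n]; im=c['img'][:,:,::-1] if src is None else cv2.imread(src)
    s=4; im=cv2.resize(im,None,fx=s,fy=s,interpolation=2)
    im=(255*(im/255.)**.45).astype(np.uint8)
    for k in(0,-19,-73,-120): 
        t=proj(c,[p+r[:,2]*k/1000])[0]*s
        cv2.circle(im,tuple(int(v) for v in t),4,(255,0,255),2)
        if k==-19: m=t.astype(int)
    out.append(im[max(m[1]-350,0):max(m[1]-350,0)+560,m[0]-130:m[0]+130])
cv2.imwrite('pics/en.png',np.hstack(out))
E
```

```text
[ 0.62553784 -0.14131471  0.14530286] -0.003353459484007338 0.0187 ['MotionError', 'tcp_to_grasp']
```

View pics/en.png

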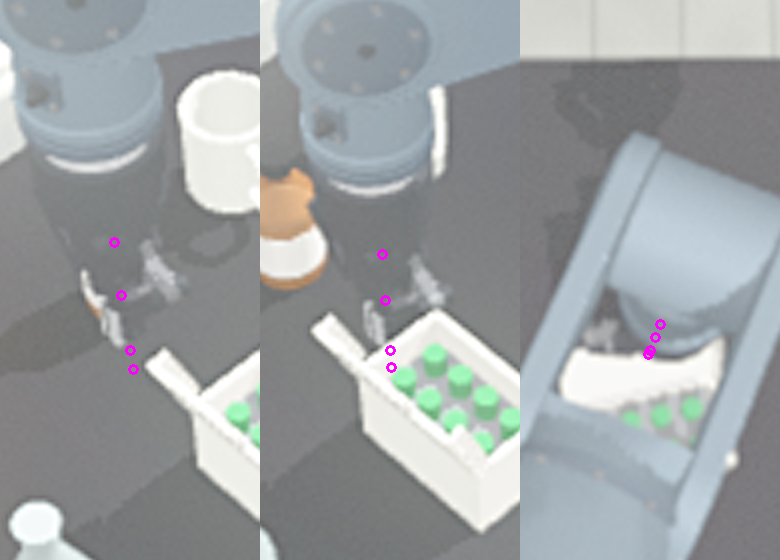

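The picture doesn't show clearly where the shut fingertips are. A difference image against the first pictures should give the gripper's outline.

```bash
python3 - <<'E'
from h import *
out=[]
e=np.array(monitor.get_obs()['eef_pos'])
for n in('scene','top'):
    c=cam(n); a=cv2.imread(f'pics/{n}1.png').astype(int); b=c['img'][:,:,::-1].astype(int)
    d=np.clip(np.abs(a-b)*8,0,255).astype(np.uint8); b2=(255*(b/255.)**.4).astype(np.uint8)
    t=proj(c,[e])[0].astype(int); s=6
    for im in(d,b2):
        im=cv2.resize(np.ascontiguousarray(im[t[1]-33:t[1]+17,t[0]-33:t[0]+33]),None,fx=s,fy=s,interpolation=0 if im is d else 2)
        cv2.circle(im,(33*s,33*s),4,(255,0,255),2); out.append(im)
cv2.imwrite('pics/df.png',np.vstack([np.hstack(out[:2]),np.hstack(out[2:])]))
E
```

```text
(no output)
```

View pics/df.png

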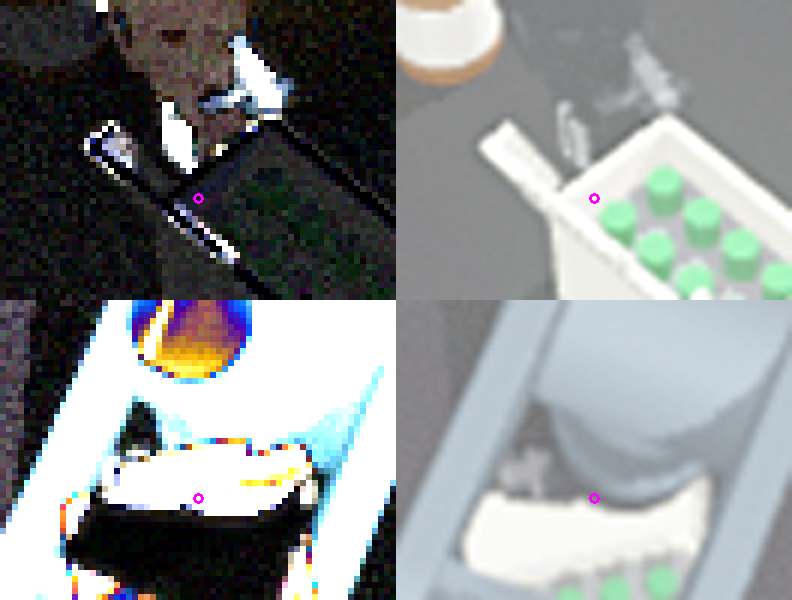

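The gripper's outline ends about 5 px above where the TCP projects, and the lid hasn't moved. I'll retreat behind the lid and compare pictures with the fingers shut and open, to find where the tips really are.

```bash
python3 -m pendant '[[[30,4,0,0,0],[45,8,0,0,0],[0,0,0,0,0],[0,0,0,0,0]]]'; python3 - <<'E'
from h import *
for n in('scene','top'): cam(n,n+'_sh.png')
E
python3 -m pendant '[[[0,0,0,0,85],[0,0,0,0,85],[0,0,0,0,85],[0,0,0,0,85],[0,0,0,0,85],[0,0,0,0,85]]]'; python3 - <<'E'
from h import *
e=np.array(monitor.get_obs()['eef_pos'])
for n in('scene','top'):
    c=cam(n,n+'_op.png'); a=cv2.imread(f'pics/{n}_sh.png').astype(int); b=cv2.imread(f'pics/{n}_op.png').astype(int)
    d=np.abs(a-b).max(2); m=(d>12).astype(np.uint8)
    t=proj(c,[e,e+[0,0,.019],e+[0,0,.073],e+[0,.05,0.013],e+[0,-.05,.013]]); print(n,t.round(0).tolist(),m.sum())
    k,l,s,ce=cv2.connectedComponentsWithStats(m,connectivity=8)
    for i in range(1,k):
        if s[i,4]>4: print(s[i].tolist(),'dark->' ,(a-b)[l==i].mean().round(1))
E
```

```text
time_s: 6.7
eef_pos: [0.6999, -0.1292, 0.1447]
eef_rot: [-0.0, 0.997, 0.083, -0.001]
wrist_force: [0.3, 0.1, 0.5]
opening: -0.001
time_s: 7.55
eef_pos: [0.7004, -0.1293, 0.1453]
eef_rot: [-0.0, 0.997, 0.083, -0.0]
wrist_force: [0.5, -0.3, 0.0]
opening: 0.999
scene [[202.0, 172.0], [202.0, 168.0], [200.0, 156.0], [210.0, 182.0], [193.0, 157.0]] 1008
[246, 17, 8, 2, 8] dark-> -26.2
[239, 18, 6, 3, 8] dark-> -26.5
[259, 18, 5, 4, 10] dark-> -21.5
[211, 25, 11, 4, 12] dark-> -22.4
[253, 27, 3, 3, 6] dark-> -16.3
[192, 28, 18, 6, 21] dark-> -24.6
[180, 34, 11, 4, 13] dark-> -26.2
[163, 38, 14, 13, 26] dark-> 8.0
[173, 43, 5, 2, 6] dark-> 15.6
[176, 44, 9, 3, 9] dark-> -19.4
[258, 50, 7, 1, 7] dark-> -15.7
[260, 55, 11, 2, 13] dark-> 17.4
[217, 66, 6, 2, 6] dark-> 17.4
[210, 68, 6, 2, 6] dark-> 16.9
[196, 72, 6, 2, 6] dark-> 18.8
[189, 74, 6, 2, 6] dark-> 18.8
[176, 78, 5, 3, 6] dark-> 14.9
[191, 124, 15, 7, 23] dark-> 15.7
[183, 143, 7, 10, 31] dark-> -26.3
[200, 144, 20, 23, 197] dark-> 52.3
[193, 153, 9, 15, 63] dark-> 37.5
[205, 165, 7, 10, 32] dark-> -51.9
[125, 224, 10, 7, 27] dark-> 12.2
[128, 233, 3, 4, 6] dark-> -12.7
[130, 232, 20, 19, 94] dark-> -12.4
[150, 246, 4, 2, 5] dark-> 13.4
[139, 249, 10, 9, 22] dark-> 12.7
top [[287.0, 152.0], [287.0, 150.0], [288.0, 146.0], [272.0, 151.0], [302.0, 151.0]] 478
[254, 8, 24, 16, 169] dark-> 7.8
[299, 97, 6, 3, 7] dark-> 14.6
[309, 122, 4, 4, 6] dark-> 17.1
[300, 135, 9, 10, 33] dark-> 5.3
[268, 139, 11, 11, 72] dark-> -12.7
[302, 146, 3, 4, 10] dark-> -41.1
[281, 148, 12, 6, 41] dark-> -39.7
[273, 150, 4, 5, 16] dark-> -48.5
```

The jaws open along y as described, but the tips look 15–30 mm higher than the nominal TCP. Earlier they probably skimmed over the lid edge. I'll go lower and push again gently.

```bash
python3 -m pendant '[[[0,0,0,0,0],[0,0,0,0,0],[0,0,0,0,0],[0,0,0,0,0],[0,0,-30,0,0],[-15,-2,0,0,0],[-10,-2,0,0,0],[-5,-1,0,0,0]]]'; python3 -m pendant '[[[-5,-1,0,0,0],[-5,-1,0,0,0],[-5,-1,0,0,0],[-5,-1,0,0,0],[-5,-1,0,0,0],[-5,0,0,0,0]]]'; python3 - <<'E'
from h import *
for n in('scene','top'):
    c=cam(n,n+'4.png'); print(loc(c,n,'white_tab'))
c=cam('scene'); s=4; im=cv2.resize(np.hstack([cv2.imread('pics/scene_sh.png'),c['img'][:,:,::-1]]),None,fx=s,fy=s,interpolation=2)
im=(255*(im/255.)**.5).astype(np.uint8)
p=proj(c,lid((569,-145),.14,1.95))*s
t=proj(c,[monitor.get_obs()['eef_pos'],[.6999,-.1292,.1447]])*s
cv2.circle(im,(int(t[0][0])+2048,int(t[0][1])),4,(255,0,255),2);cv2.circle(im,tuple(int(v) for v in t[1]),4,(255,0,255),2)
y,x=480,640
cv2.imwrite('pics/s4.png',np.hstack([im[y:y+400,x:x+390],im[y:y+400,x+2048:x+2048+390]]))
E
```

```text
time_s: 8.65
eef_pos: [0.6704, -0.1347, 0.116]
eef_rot: [0.0, 0.997, 0.083, 0.001]
wrist_force: [0.4, -0.3, -0.3]
opening: 0.001
time_s: 9.4
eef_pos: [0.64, -0.1394, 0.1152]
eef_rot: [0.0, 0.997, 0.083, -0.0]
wrist_force: [0.7, -0.9, 0.1]
opening: 0.003
[([625, -131, 181], 0.8)]
[([617, -133, 179], 0.56)]
```

View pics/s4.png

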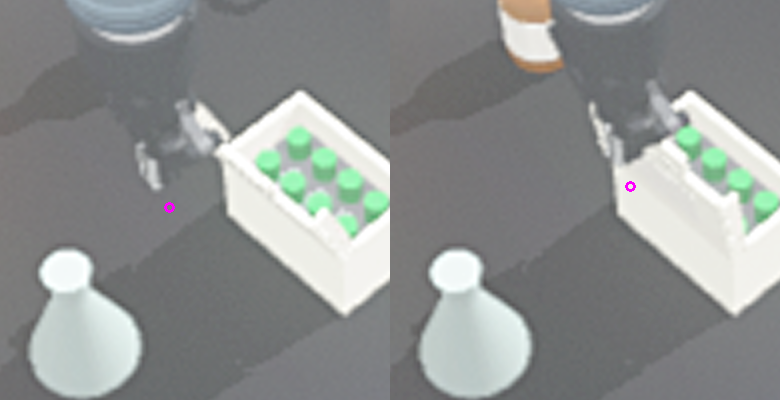

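Now it works: the lid is nearly upright, at about 1.70 rad (edge around px (670,150)–(740,210)). I'll keep pushing gently over the balance point.

```bash
python3 -m pendant '[[[-4,0,0,0,0],[-4,-1,0,0,0],[-4,0,0,0,0],[-4,-1,0,0,0],[-3,0,0,0,0],[-3,0,0,0,0],[0,0,0,0,0]]]'; python3 - <<'E'
from h import *
for n in('scene','top'):
    c=cam(n,n+'5.png'); print(loc(c,n,'white_tab'))
E
```

```text
time_s: 10.52
eef_pos: [0.6182, -0.1413, 0.1153]
eef_rot: [-0.0, 0.997, 0.083, -0.0]
wrist_force: [0.3, -0.1, 0.2]
opening: 0.0
[([599, -138, 184], 0.96)]
[([594, -141, 185], 0.43)]
```

```bash
python3 -m pendant '[[[-4,-1,0,0,0],[-4,0,0,0,0],[-4,-1,0,0,0],[0,0,0,0,0],[0,0,0,0,0],[0,0,0,0,0]]]'; python3 - <<'E'
from h import *
for n in('scene','top'):
    c=cam(n,n+'6.png'); print(loc(c,n,'white_tab'))
E
```

```text
time_s: 11.48
eef_pos: [0.6065, -0.1433, 0.1153]
eef_rot: [0.0, 0.997, 0.083, 0.0]
wrist_force: [0.1, 0.2, -0.5]
opening: 0.0
[([573, -145, 174], 0.69)]
[([551, 391, 3], 0.66), ([558, -149, 171], 0.62)]
```

```bash
python3 -m pendant '[[[0,0,0,0,0],[0,0,0,0,0],[0,0,0,0,0],[0,0,0,0,0],[0,0,0,0,0],[0,0,0,0,0],[0,0,0,0,0],[0,0,0,0,0]]]'; python3 - <<'E'
from h import *
for n in('scene','top'):
    c=cam(n,n+'7.png'); print(loc(c,n,'white_tab'))
E
```

```text
time_s: 12.68
eef_pos: [0.6064, -0.1433, 0.1153]
eef_rot: [-0.0, 0.997, 0.083, 0.0]
wrist_force: [-0.6, 0.4, 0.3]
opening: -0.003
[([514, -157, 78], 0.76)]
[([502, -159, 80], 0.62)]
```

The white lid is shut: its tab now reads (508,-158,79) mm. I'll go up and over to the front of the blue lip.

```bash
python3 -m pendant '[[[0,0,60,0,0],[0,0,60,0,0],[-18,52,0,0,0],[-18,52,0,0,0],[-18,52,0,0,0],[-18,52,0,0,0],[-18,52,0,0,0],[-21,51,0,0,0]]]'; python3 -m pendant '[[[0,0,-50,0,0],[0,0,-50,0,0],[0,0,-50,0,0],[0,0,-40,0,0],[0,0,0,0,0]]]'; python3 - <<'E'
from h import *
for n in('scene','top'):
    c=cam(n,n+'8.png'); print([(t,loc(c,n,t)) for t in('blue_tab','white_tab','blue_box')])
E
```

```text
time_s: 13.88
eef_pos: [0.4947, 0.1693, 0.2355]
eef_rot: [-0.0, 0.997, 0.083, 0.0]
wrist_force: [-0.1, -0.3, 1.0]
opening: 0.0
time_s: 14.5
eef_pos: [0.4922, 0.1673, 0.0423]
eef_rot: [0.0, 0.997, 0.083, -0.004]
wrist_force: [0.4, -0.2, -0.5]
opening: -0.003
[('blue_tab', [([537, 170, 82], 0.77)]), ('white_tab', [([511, -159, 80], 0.73)]), ('blue_box', [([599, 182, 4], 0.56), ([555, 389, 5], 0.35)])]
[('blue_tab', [([528, 172, 80], 0.82)]), ('white_tab', [([505, -161, 80], 0.77)]), ('blue_box', [([528, 172, 79], 0.65), ([594, 183, 1], 0.63)])]
```

```bash
python3 -m pendant '[[[0,0,-8,0,0],[10,2,0,0,0],[6,1,0,0,0],[2,0,0,0,0],[0,0,0,0,0]]]'; python3 -m pendant '[[[2,0,0,0,0],[2,0,0,0,0],[0,0,0,0,0]]]'; python3 - <<'E'
from h import *
c=cam('scene','scene9.png'); d=cam('top','top9.png'); s=4; o=[]
for q,n,yo in((c,'s',250),(d,'t',200)):
    im=cv2.resize(q['img'][:,:,::-1],None,fx=s,fy=s,interpolation=2); im=(255*(im/255.)**.5).astype(np.uint8)
    t=(proj(q,[monitor.get_obs()['eef_pos']])[0]*s).astype(int); cv2.circle(im,tuple(int(v) for v in t),4,(255,0,255),2)
    o.append(im[t[1]-yo:t[1]-yo+420,t[0]-220:t[0]+180])
cv2.imwrite('pics/s9.png',np.hstack(o))
E
```

```text
time_s: 15.52
eef_pos: [0.5136, 0.1707, 0.0372]
eef_rot: [-0.0, 0.997, 0.083, -0.0]
wrist_force: [1.1, 0.0, 0.7]
opening: 0.003
time_s: 15.9
eef_pos: [0.5176, 0.1707, 0.0374]
eef_rot: [-0.0, 0.997, 0.083, 0.0]
wrist_force: [0.3, 0.2, -0.4]
opening: 0.001
```

View pics/s9.png

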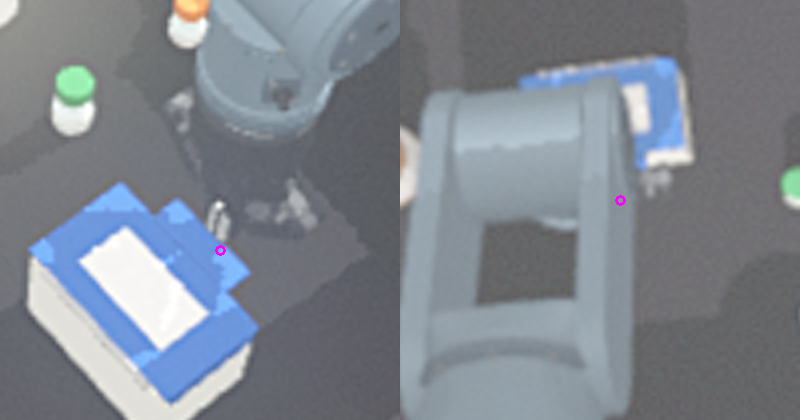

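The finger (left crop, px (216,220)) stands at the front edge of the lip, centred. I'll press in small steps until the wrist force shows contact.

```bash
for i in 1 2 3; do :; done; python3 -m pendant '[[[1,0,0,0,0],[1,0,0,0,0],[0,0,0,0,0]]]' | grep -E 'pos|wrist'; python3 -m pendant '[[[1,0,0,0,0],[1,0,0,0,0],[0,0,0,0,0]]]' | grep -E 'pos|wrist'; python3 -m pendant '[[[1,0,0,0,0],[0,0,0,0,0]]]' | grep -E 'pos|wrist'
```

```text
eef_pos: [0.5195, 0.1707, 0.0373]
wrist_force: [-0.7, -0.7, 0.9]
eef_pos: [0.5203, 0.1707, 0.037]
wrist_force: [-5.0, -0.3, 3.7]
eef_pos: [0.5203, 0.1707, 0.0369]
wrist_force: [-9.2, -1.5, 5.7]
```

Contact is at x≈0.520, with a stiffness of about 4 N/mm. I'll ease off a little and lift, so that friction raises the lip while I follow its arc.

```bash
python3 -m pendant '[[[0,0,2,0,0],[0,0,3,0,0],[0,0,0,0,0]]]' | grep -E 'pos|wrist'; python3 - <<'E'
from h import *
for n in('scene','top'):
    c=cam(n,n+'10.png'); print(loc(c,n,'blue_tab'))
E
```

```text
eef_pos: [0.5205, 0.1707, 0.0416]
wrist_force: [-5.7, 0.2, -0.5]
[([536, 173, 82], 0.87)]
[([531, 174, 81], 0.5)]
```

```bash
python3 -m pendant '[[[0,0,4,0,0],[0,0,4,0,0],[0,0,4,0,0],[0,0,0,0,0]]]' | grep -E 'pos|wrist'; python3 - <<'E'
from h import *
for n in('scene','top'):
    c=cam(n,n+'11.png'); print(loc(c,n,'blue_tab'))
E
```

```text
eef_pos: [0.5221, 0.1708, 0.0546]
wrist_force: [-5.1, 0.1, 0.2]
[([535, 172, 94], 0.92)]
[([528, 170, 97], 0.69), ([422, -6, 1], 0.43)]
```

The lid is rising (tab z about 95 mm). I'll follow the arc.

```bash
python3 -m pendant '[[[1,0,4,0,0],[1,0,4,0,0],[1,0,4,0,0],[2,0,4,0,0],[2,0,4,0,0],[2,1,4,0,0],[0,0,0,0,0]]]' | grep -E 'pos|wrist'; python3 - <<'E'
from h import *
for n in('scene','top'):
    c=cam(n,n+'12.png'); print(loc(c,n,'blue_tab'))
E
```

```text
eef_pos: [0.5297, 0.1718, 0.0787]
wrist_force: [-11.0, -0.3, 5.6]
[([542, 174, 122], 0.66)]
[([536, 173, 119], 0.69), ([593, 184, 0], 0.66)]
```

```bash
python3 -m pendant '[[[0,0,4,0,0],[1,0,4,0,0],[2,0,4,0,0],[2,1,4,0,0],[2,0,4,0,0],[0,0,0,0,0]]]' | grep -E 'pos|wrist'; python3 - <<'E'
from h import *
for n in('scene','top'):
    c=cam(n,n+'13.png'); print(loc(c,n,'blue_tab'))
E
```

```text
eef_pos: [0.5392, 0.1727, 0.0989]
wrist_force: [-0.1, 0.0, 0.1]
[([539, 172, 107], 0.57)]
[([530, 170, 90], 0.61)]
```

The finger lost the lip because I advanced less than the arc needs, and the lid fell shut again. I'll repeat with more finger overlap below the lip and a proper arc.

```bash
python3 -m pendant '[[[-20,-1,0,0,0],[-15,-1,0,0,0],[0,0,-40,0,0],[0,0,-42,0,0],[10,0,0,0,0],[5,0,0,0,0],[0,0,0,0,0]]]' | grep -E 'time|pos|wrist'; python3 -m pendant '[[[1,0,0,0,0],[1,0,0,0,0],[1,0,0,0,0],[0,0,0,0,0]]]' | grep -E 'pos|wrist'; python3 - <<'E'
from h import *
for n in('scene','top'):
    c=cam(n,n+'14.png'); print(loc(c,n,'blue_tab'))
E
```

```text
time_s: 21.18
eef_pos: [0.5203, 0.1708, 0.0181]
wrist_force: [-0.7, 0.3, -0.7]
eef_pos: [0.5203, 0.1706, 0.0163]
wrist_force: [-5.6, -0.9, 5.9]
[([535, 174, 81], 0.68)]
[([529, 167, 78], 0.74)]
```

```bash
python3 -m pendant '[[[0,0,4,0,0],[0,0,4,0,0],[0,0,4,0,0],[1,0,4,0,0],[1,0,4,0,0],[0,0,0,0,0]]]' | grep -E 'pos|wrist'; python3 - <<'E'
from h import *
for n in('scene','top'):
    c=cam(n,n+'15.png'); print(loc(c,n,'blue_tab'))
E
```

```text
eef_pos: [0.5226, 0.1709, 0.0365]
wrist_force: [-6.4, -0.8, 1.1]
[([536, 173, 97], 0.82), ([598, -380, -1], 0.2)]
[([530, 174, 100], 0.58), ([593, 183, -1], 0.55), ([531, 9, -3], 0.18)]
```

```bash
python3 -m pendant '[[[1,0,4,0,0],[1,0,4,0,0],[1,0,4,0,0],[1,1,4,0,0],[2,0,4,0,0],[0,0,0,0,0]]]' | grep -E 'pos|wrist'; python3 - <<'E'
from h import *
for n in('scene','top'):
    c=cam(n,n+'16.png'); print(loc(c,n,'blue_tab'))
E
```

```text
eef_pos: [0.5292, 0.1718, 0.0569]
wrist_force: [-6.6, -0.3, 2.4]
[([541, 172, 121], 0.86)]
[([538, 174, 120], 0.55)]
```

```bash
python3 -m pendant '[[[2,0,4,0,0],[2,0,4,0,0],[2,0,4,0,0],[3,1,4,0,0],[3,0,4,0,0],[0,0,0,0,0]]]' | grep -E 'pos|wrist'; python3 - <<'E'
from h import *
for n in('scene','top'):
    c=cam(n,n+'17.png'); print(loc(c,n,'blue_tab'))
E
```

```text
eef_pos: [0.5415, 0.1732, 0.0775]
wrist_force: [-8.1, 1.0, 6.0]
[([557, 175, 144], 0.97)]
[([549, 174, 139], 0.72)]
```

```bash
python3 -m pendant '[[[3,0,4,0,0],[3,1,4,0,0],[4,0,4,0,0],[4,1,4,0,0],[4,0,3,0,0],[0,0,0,0,0]]]' | grep -E 'time|pos|wrist'; python3 - <<'E'
from h import *
for n in('scene','top'):
    c=cam(n,n+'18.png'); print(loc(c,n,'blue_tab'))
E
```

```text
time_s: 25.48
eef_pos: [0.5602, 0.1746, 0.0956]
wrist_force: [0.0, -0.3, 0.3]
[]
[([566, 176, 159], 0.62)]
```

Lid at about 0.9 rad with the lip on the finger's face. Now I'll push mainly forward.

```bash
python3 -m pendant '[[[6,1,4,0,0],[6,1,4,0,0],[6,1,4,0,0],[6,1,3,0,0],[6,1,3,0,0],[6,1,2,0,0],[6,1,2,0,0]]]' | grep -E 'pos|wrist'; python3 - <<'E'
from h import *
for n in('scene','top'):
    c=cam(n,n+'19.png'); print(loc(c,n,'blue_tab'))
E
```

```text
eef_pos: [0.6018, 0.1818, 0.1174]
wrist_force: [0.3, -0.5, -0.4]
[([616, 184, 179], 0.81)]
[([777, -144, 2], 0.41)]
```

```bash
python3 -m pendant '[[[5,1,1,0,0],[5,1,1,0,0],[5,1,0,0,0],[4,1,0,0,0],[4,0,0,0,0],[4,1,0,0,0],[3,0,0,0,0],[0,0,0,0,0]]]' | grep -E 'pos|wrist'; python3 - <<'E'
from h import *
for n in('scene','top'):
    c=cam(n,n+'20.png'); print(loc(c,n,'blue_tab'))
E
```

```text
eef_pos: [0.6316, 0.1866, 0.1192]
wrist_force: [0.1, -0.1, -1.1]
[([653, 189, 182], 0.93)]
[([772, 140, 6], 0.57), ([644, 185, 179], 0.45)]
```

```bash
python3 -m pendant '[[[3,0,0,0,0],[3,1,0,0,0],[0,0,0,0,0],[0,0,0,0,0],[0,0,0,0,0],[0,0,0,0,0],[0,0,0,0,0],[0,0,0,0,0]]]' | grep -E 'pos|wrist'; python3 - <<'E'
from h import *
for n in('scene','top'):
    c=cam(n,n+'21.png'); print(loc(c,n,'blue_tab'))
E
```

```text
eef_pos: [0.6374, 0.1877, 0.1193]
wrist_force: [0.1, 0.1, -0.0]
[([672, 190, 177], 0.79), ([454, -454, 2], 0.68)]
[([667, 191, 176], 0.74)]
```

The lid lies on its stop, with the tab at (670,190,176). I'll back off, rise clear and check everything.

```bash
python3 -m pendant '[[[-10,-2,0,0,0],[-15,-2,0,0,0],[-10,-2,20,0,0],[-10,0,40,0,0],[-20,-10,50,0,0],[-55,-20,10,0,0],[-55,-20,0,0,0],[-55,-20,0,0,0]]]' | grep -E 'time|pos|wrist'; python3 -m pendant '[[[0,-50,0,0,0],[0,0,0,0,0],[0,0,0,0,0],[0,0,0,0,0]]]'| grep -E 'time|pos|wrist'; python3 - <<'E'
from h import *
for n in('scene','top'):
    c=cam(n,n+'22.png'); print(n)
    for t in 'blue_tab white_tab vial small_vial amber_bottle brown_bottle reagent_jar flask mug'.split(): print(t,loc(c,n,t)[:2])
E
```

```text
time_s: 30.15
eef_pos: [0.4052, 0.1112, 0.2392]
wrist_force: [0.2, -0.6, 1.6]
time_s: 30.65
eef_pos: [0.4074, 0.0625, 0.2391]
wrist_force: [-0.0, 0.2, -0.2]
scene
blue_tab [([672, 190, 176], 0.71)]
white_tab [([514, -158, 80], 0.83)]
vial [([538, 15, -3], 0.43)]
small_vial [([422, -5, -1], 0.58)]
amber_bottle [([554, 391, 1], 0.81)]
brown_bottle [([599, -380, 2], 0.66)]
reagent_jar [([770, 143, 1], 0.8)]
flask [([781, -147, 1], 0.57)]
mug [([456, -452, 1], 0.73)]
top
blue_tab [([671, 188, 175], 0.65), ([769, 141, 1], 0.63)]
white_tab [([508, -164, 77], 0.83), ([769, 140, 2], 0.19)]
vial [([527, 10, 1], 0.43)]
small_vial [([419, -8, 1], 0.49)]
amber_bottle [([549, 393, 2], 0.61), ([767, 141, 0], 0.16)]
brown_bottle [([593, -378, 5], 0.77)]
reagent_jar [([773, 141, 4], 0.86)]
flask [([777, -143, 2], 0.56)]
mug [([449, -455, 0], 0.88)]
```

View pics/scene22.png

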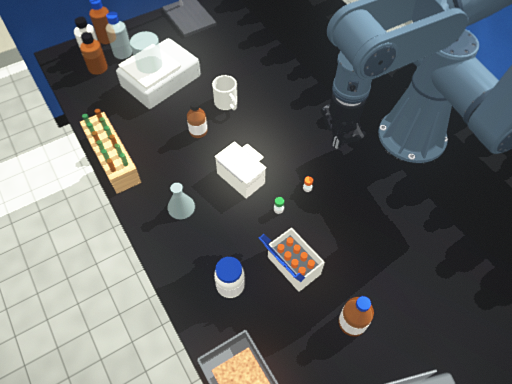

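The picture shows the white lid fully shut around px (241,163) and the blue lid leaning open around (282,260). The ware stands where it was, and the arm is clear at (345,115). I'll hand in.

```bash
python3 -c "
from bench import order
print(order.hand_in())"
```

```text
the job is handed in; nothing more can be done
None
```

The changeover is done and handed in. I pushed the white lid over its balance point first, and it dropped shut. Then I lifted the blue lid by its lip and pushed it over until it fell back on its stop.

**Last checks, at about 30.7 s of the 58 s:**
- **White lid:** shut, with its tab at about (511, -161, 79) mm.
- **Blue lid:** open on its stop, with its tab at about (671, 189, 176) mm, roughly 1.93 rad. It stayed there after the robot withdrew.
- **Loose ware:** every bottle, vial and other piece reads within about 8 mm of where it started, which is close to the detector's noise. The final picture shows nothing moved.
- **Robot:** clear of everything. The highest wrist force I read was about 12 N, but it is only reported at the end of each move, so brief peaks could be missed.

**What went wrong on the way:**
- **First push at the white lid:** the fingers did not move it. The tips seem to sit about 25–30 mm higher than the TCP reading suggests, so I went 30 mm lower and it worked.
- **First lift of the blue lid:** the finger slipped off at about 0.4 rad and the lid fell shut again. The second lift, with more finger below the lip and a closer arc, succeeded.

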